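# Gauge the reamed end-pin bore of a cello end block

## Task

Check the wide reamed bore in the clamped end block with the larger of the two stepped plug gauges: put its go section fully into the bore, then press straight down on it gently (about 10 N) for about a second to confirm that the wider no-go section is refused at the mouth. Let go and leave the gauge standing upright in the bore; leave the small gauge in its stand and do not push the brass plane about.

Things in the scene. Friction and masses are not known exactly. Their poses are not given: they have to be found in the camera images.
- plug_gauge: Larger stepped plug gauge, round, upright in a 60x60x50 mm wooden stand; 120 long, 0.2-0.33 kg. Origin: centre of its lower tip, z up its axis. From the tip: steel go section 0-30 mm, dia 27 (first 8 mm tapered from dia 19); steel no-go section 30-48, dia 38; brass neck 48-56, dia 21; dark wood handle 56-120, dia 30. No-go rests on the stand's top, so the tip starts 20 mm above the table.
- end_block: Pale wooden block 100 (x) x 70 x 50 mm high, fixed between two low wooden dogs at its short ends. Origin: centre of its underside, on the table. Upright through bore, dia 31, at its centre, mouth 50 mm above the origin; gauge fully home: tip 20 mm above the table, no-go section on the mouth. A like block with a narrow 14 mm hole is a bystander.
- small_gauge: Bystander: smaller stepped plug gauge, same materials, 105 mm long, go dia 17, no-go dia 28, handle dia 22, upright in a like stand (handle's top 125 mm above the table). Origin: centre of its tip. Leave it in its stand.
- block_plane: Bystander: brass block plane, 160 mm long (its y) x 50 x about 65 high, loose on the far side of the bench. Origin: centre of its sole. Leave it where it is.

How it is judged:
By the outcome, as a careful person would: the job done as asked, in the order asked, and still so for the second after the job is handed in, with the robot touching nothing.
It also fails if it takes over 45 s, if anything falls off the work surface, if the arm or the gripper's body presses on something with over 40 N, if the wrist force passes 120 N, or if a joint passes its speed limit or range.

## Robot

A 7-joint arm with a two-finger parallel gripper is mounted at the origin on the work surface. World frame = base frame: x ahead of the robot, y to its left, z up, the work surface at z = 0. Lengths are in m, angles in rad, forces in N, time in s.
With the tool pointing down it reaches from about 0.425 to 0.925 m from the base axis. Payload 6.8 kg.
Tool frame: the origin (TCP) lies between the finger pads; the fingertips stand 22 mm ahead of it and the grasp point (between the pads) lies 3 mm ahead of it; z points along the fingers, y is the direction in which the jaws open and shut (so a half turn about z gives the same grasp; the last joint's range is limited). The gripper opens to 85 mm and grips with 20 to 120 N. Pads are 22 mm wide; open, the fingers measure 114 mm over their backs; the gripper's body (76 mm by 85 mm) begins 54 mm behind the grasp point. The pads swing forward as they close: fully open they stand 13 mm farther back than shut.
Start: joints at [1.159, 0.477, 0.022, 1.555, -0.011, 1.109, -0.083], TCP at [0.202, -0.644, 0.253] pointing down, gripper open.
Joint ranges: [-2.96, 2.96], [-0.34, 2.1], [-1.41, 1.46], [0.24, 2.44], [-1.37, 4.51], [0.17, 1.92], [-2.96, 2.96]. Speed limits (rad/s): [2.39, 2.39, 3.14, 3.14, 3.14, 3.14, 3.14].

## Interface

Orientations are given as a unit quaternion [w, x, y, z].
In Python, from station import bot gives the robot as it stands. The module is installed in compiled form; this text tells all that it offers.
- The arm moves only by the tool drive_tool, never from a script. Its argument "series" is one flat list of numbers, 7 for each row, row after row: the opening, from -1 (shut) to 1 (fully open), then the shift along the tool's x, y, z in mm, then the turn, a rotation vector about the tool's x, y, z in rad. In form: [jaw, x, y, z, wx, wy, wz, jaw, x, y, z, wx, wy, wz, ...]. A call has 1 to 12 rows; each row shifts and turns the commanded pose from where the row before left it, along the tool's axes as they then stand; what a row does not reach is not made up. A row lasts 1/8 s, in which the tool goes at most 62.5 mm and 10.7 degrees, less where a joint would pass 70% of its speed; a pose out of reach is approached as far as the arm can. A call with a gripper value outside its range is refused whole. The fingers move at their own pace and stop on an object; "force" is the grip in N (left out, the last holds). Time passes only in rows, so rows that do not move let the fingers close. It gives the time, the measured TCP pose, the force and the opening at its end, in the units of the state.
- bot.get_obs(): the state, without advancing time (a new reading comes with each control period).
- bot.read_camera(name): name is "scene" or "top" or "wrist"; returns a dict with "pixels" (480x640x3 uint8, blue, green, red), "camera_matrix" (3x3 intrinsics, pixels), "rvec" (rotation vector, rad) and "tvec" (3), from world to camera coordinates, as OpenCV has them. Camera axes: x right, y down, z forward; pixel columns grow to the right and rows downward; lengths in m; the calibration is good to about 2 mm. A picture is of the moment at which its call begins. There is no depth.
- bot.hand_in(): hands the job in, once; it reports no verdict.
The state is a dict: "t": time; "q": joint angles; "joint_vel": joint speeds; "joint_torque": joint torques, N m; "eef_pos": TCP position; "tool_rot": TCP orientation; "contact_force": force on the tool from outside, world axes, zero at the start; "torque": the same for the moment, N m; "gripper_width": opening from 0.0 (shut) to 1.0 (fully open).
Only numpy, scipy, OpenCV 4.12 (cv2) and the standard library are available. Lean on these libraries where they do the work, as an engineer would, in place of code of your own. Each camera call takes 0.05 s, during which the arm holds its last target. There are 200 camera calls.

## Working session

There is one attempt and no reset: what is moved stays moved. The work goes in short steps, Python scripts to look and compute and a tool call to move; the robot and the scene stay as the last step left them, time stands still between calls to the robot, and variables do not carry over. Pictures are saved under pics/ and viewed, about 8 in all and at most 12, crops included, and the job is handed in when it is done.

Besides the shell and the picture viewer there is one more tool, called after "Emit:" as name(argument=value, ...) on one line, values as JSON. drive_tool: Moves the arm, as the interface text tells. Its arguments: {"type":"object","properties":{"series":{"type":"array"},"force":{"type":"number"}},"required":["series"]}

```bash
mkdir -p pics; cat > h.py <<'E'
import numpy as np, cv2
from station import bot
def snap(n,f):
    c=bot.read_camera(n); cv2.imwrite('pics/'+f+'.png',c['pixels'])
    np.savez('pics/'+f+'.npz',K=c['camera_matrix'],r=c['rvec'],t=c['tvec']); return c
def ray(f,u,v):
    c=np.load('pics/'+f+'.npz'); R=cv2.Rodrigues(c['r'])[0]
    d=R.T@np.linalg.inv(c['K'])@[u,v,1]; return -R.T@c['t'].ravel(), d/np.linalg.norm(d)
def atz(f,u,v,z):
    o,d=ray(f,u,v); return o+d*(z-o[2])/d[2]
def tri(*a):
    A=0;b=0
    for f,u,v in a:
        o,d=ray(f,u,v); P=np.eye(3)-np.outer(d,d); A=A+P; b=b+P@o
    return np.linalg.solve(A,b)
def proj(f,p):
    c=np.load('pics/'+f+'.npz'); return cv2.projectPoints(np.array([p],float),c['r'],c['t'],c['K'],None)[0].ravel()
E
python3 - <<'E'
from h import *
np.set_printoptions(precision=4,suppress=True)
for n in('scene','top','wrist'): snap(n,n+'1')
print(bot.get_obs())
for n in('scene1','top1','wrist1'): print(ray(n,320,240))
E
```

```text
{'t': 0.15, 'q': array([ 1.1589,  0.4776,  0.0224,  1.5562, -0.0115,  1.1093, -0.0831]), 'joint_vel': array([ 0.0013, -0.0036,  0.0003, -0.0024, -0.0003,  0.0005,  0.0001]), 'joint_torque': array([  0.0023, -59.6925,   1.6099, -28.1492,   0.0126,   0.0065,
         0.    ]), 'eef_pos': array([ 0.2018, -0.6437,  0.2526]), 'tool_rot': array([-0.0007,  0.9885,  0.1514, -0.0002]), 'contact_force': array([-0.8584,  0.3773,  0.3509]), 'torque': array([-0.037 , -0.0533,  0.0306]), 'gripper_width': 1.0023421985237448}
(array([ 1.166 , -0.1958,  0.5072]), array([-0.7361,  0.2616, -0.6243]))
(array([ 0.489 , -0.0072,  0.9351]), array([ 0.1263,  0.0277, -0.9916]))
(array([ 0.2742, -0.6211,  0.3723]), array([-0.2804, -0.0737, -0.957 ]))
```

View pics/top1.png

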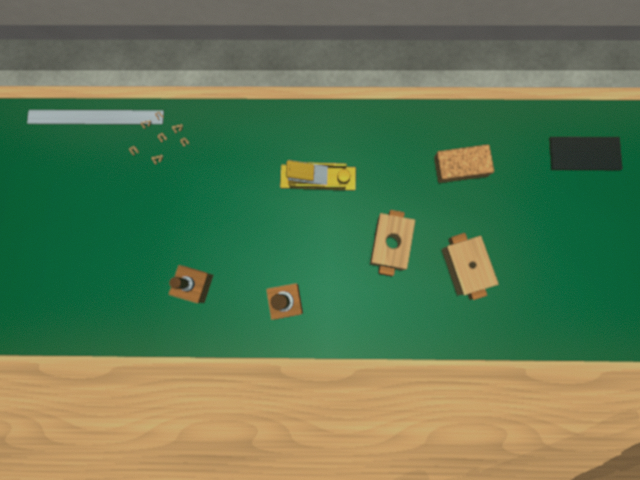

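View pics/scene1.png

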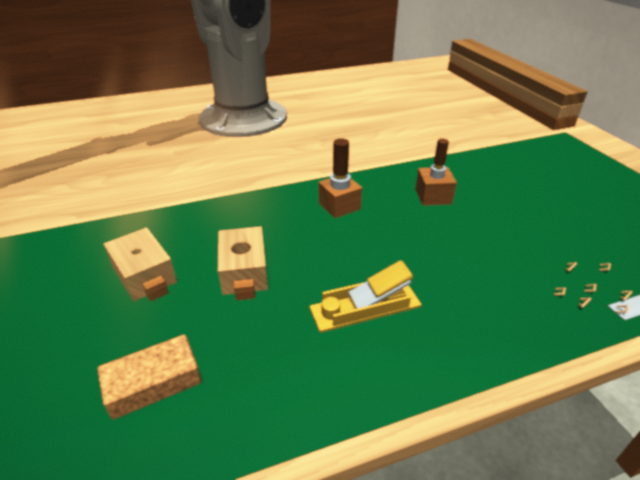

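The top view shows the large gauge with its handle top near (280,302) and the wide bore at (393,241). In the scene view these are at about (341,142) and (241,248). The small gauge (180,283), the narrow block (473,265) and the plane (318,177) are bystanders.

```bash
python3 - <<'E'
from h import *
np.set_printoptions(precision=4,suppress=True)
g=tri(('top1',279,302),('scene1',341,143)); b=tri(('top1',393,241),('scene1',241,248)); s=tri(('top1',178,283),('scene1',441,142))
print('gauge top',g,'bore',b,'small',s)
print(atz('top1',279,302,.14),atz('top1',393,241,.05))
o=bot.get_obs()
from scipy.spatial.transform import Rotation as R
q=o['tool_rot'];M=R.from_quat(q[[1,2,3,0]]).as_matrix();print(M)
print('block long axis: ',atz('top1',398,213,.02)-atz('top1',386,271,.02))
print('stand edge',atz('top1',297,284,.05)-atz('top1',267,289,.05))
E
```

```text
gauge top [0.4794 0.0877 0.1355] bore [ 0.6011 -0.1282  0.0479] small [0.512  0.275  0.1207]
[0.4792 0.0864 0.14  ] [ 0.6007 -0.1286  0.05  ]
[[ 0.9542  0.2992 -0.0005]
 [ 0.2992 -0.9542  0.0013]
 [-0.0001 -0.0014 -1.    ]]
block long axis:  [ 0.121  -0.0263  0.    ]
stand edge [ 0.0103 -0.0592  0.    ]
```

Emit:
drive_tool(series=[1,44,-31,0,0,0,0,1,44,-31,0,0,0,0,1,44,-31,0,0,0,0,1,44,-31,0,0,0,0,1,44,-31,0,0,0,0,1,44,-31,0,0,0,0,1,44,-31,0,0,0,0,1,44,-31,0,0,0,0,1,44,-31,0,0,0,0,1,44,-31,0,0,0,0,1,44,-31,0,0,0,0,1,44,-31,0,0,0,0])

```text
t: 1.65
eef_pos: [0.5952, -0.1299, 0.2532]
tool_rot: [0.0, 0.989, 0.151, -0.0]
contact_force: [0.2, -0.2, 0.1]
gripper_width: 1.004
```

```bash
python3 - <<'E'
from h import *
snap('wrist','wx');c=snap('wrist','w2'); print(bot.get_obs()['eef_pos'],bot.get_obs()['joint_vel'].max(), proj('w2',[.601,-.128,.05]))
E
```

```text
[ 0.59758222 -0.12343534  0.2530968 ] 0.07273787802925485 [332.76865243 219.46852491]
```

View pics/w2.png

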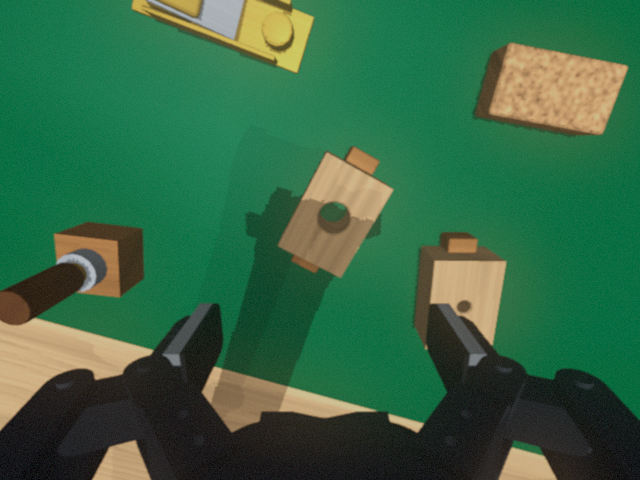

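The bore mouth appears at about (334,217), against a prediction of (333,219), so the measurements agree. The block top's corners are (327,153), (393,188), (343,277) and (278,245). The gauge stands to the left, with its handle top at (12,308).

```bash
python3 - <<'E'
from h import *
np.set_printoptions(precision=4,suppress=True)
im=cv2.imread('pics/w2.png')
cr=im[190:245,300:370]; r=cr[:,:,2].astype(int)
# bore pixels: not pale wood
m=(r<130).astype(np.uint8)
cs=cv2.findContours(m,cv2.RETR_EXTERNAL,cv2.CHAIN_APPROX_NONE)[0]
for c in cs:
    if len(c)>30:
        e=cv2.fitEllipse(c); u,v=e[0][0]+300,e[0][1]+190; print(e,u,v,atz('w2',u,v,.05), tri(('w2',u,v),('top1',393,241),('scene1',241,248)))
P=np.array([atz('w2',*p,.05) for p in((327,153),(393,188),(343,277),(278,245))]); print(P, P.mean(0), np.linalg.norm(P-np.roll(P,1,0),axis=1))
cv2.imwrite('pics/c2.png',np.hstack([cv2.resize(cr,None,fx=5,fy=5),cv2.cvtColor(cv2.resize(m*255,None,fx=5,fy=5),8)]))
o=bot.get_obs();print(o['eef_pos'],o['tool_rot'])
E
```

```text
((66.02974700927734, 49.36412811279297), (7.198940277099609, 17.290178298950195), 20.751548767089844) 366.02974700927734 239.36412811279297 [ 0.5922 -0.1646  0.05  ] [ 0.6001 -0.1395  0.0553]
((31.050355911254883, 30.116125106811523), (30.821674346923828, 44.43267059326172), 42.68153762817383) 331.0503559112549 220.11612510681152 [ 0.5999 -0.1267  0.05  ] [ 0.6003 -0.1277  0.0478]
[[ 0.6573 -0.1039  0.05  ]
 [ 0.6463 -0.1714  0.05  ]
 [ 0.5485 -0.1561  0.05  ]
 [ 0.5606 -0.0856  0.05  ]] [ 0.6032 -0.1292  0.05  ] [0.0985 0.0684 0.099  0.0716]
[ 0.5976 -0.1234  0.2531] [-0.0019  0.9877  0.1562  0.0012]
```

View pics/c2.png

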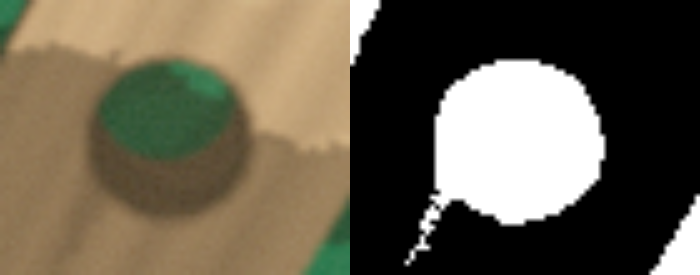

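Emit:
drive_tool(series=[1,-9,-48,0,0,0,0,1,-9,-48,0,0,0,0,1,-9,-49,0,0,0,0,1,-9,-49,20,0,0,0,1,-8,-49,25,0,0,0,1,0,0,0,0,0,0,1,0,0,0,0,0,0])

```text
t: 2.62
eef_pos: [0.4801, 0.0867, 0.2084]
tool_rot: [0.0, 0.989, 0.151, 0.0]
contact_force: [0.0, -0.3, 1.0]
gripper_width: 1.001
```

```bash
python3 - <<'E'
from h import *
np.set_printoptions(precision=4,suppress=True)
print('bore',atz('w2',333.8,217.4,.05))
c=snap('wrist','w3');o=bot.get_obs(); print(o['eef_pos'],o['tool_rot'],abs(o['joint_vel']).max(), proj('w3',[.479,.0875,.14]))
cv2.imwrite('pics/w3.png',c['pixels'])
E
```

```text
bore [ 0.6032 -0.1283  0.05  ]
[0.4805 0.0863 0.2086] [0.0003 0.9886 0.1505 0.0003] 0.009195292913700063 [322.4791 272.6516]
```

View pics/w3.png

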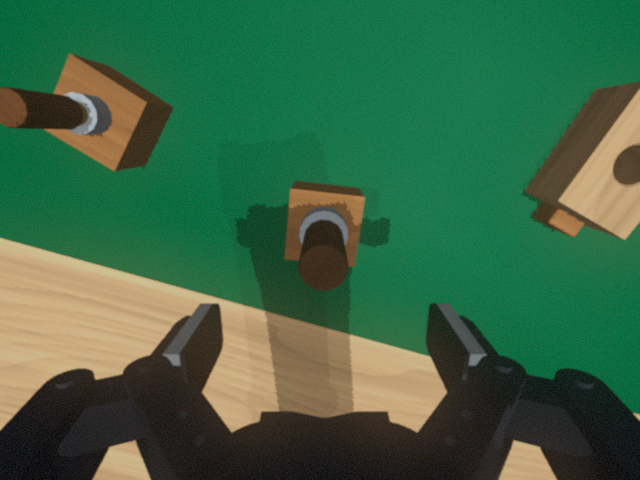

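The handle-top disc is centred at about (324,267) and spans x 299–350. The no-go ring sits near (324,229), and the gauge stands clear between the open jaws.

```bash
python3 - <<'E'
from h import *
np.set_printoptions(precision=4,suppress=True)
print(atz('w3',324,267,.14),tri(('w3',324,267),('top1',279.5,301.5),('scene1',341,143)))
for p in([.479,.0875,.14],[.482,.087,.14]):
  print([proj('w3',np.array(p)+[15e-3*np.cos(a),15e-3*np.sin(a),0]) for a in(0.3,1.87,3.44,5.01)])
print('nogo',atz('w3',324,229,.068))
b=bot.get_obs()
E
```

```text
[0.4826 0.0877 0.14  ] [0.4806 0.087  0.1359]
[array([322.524 , 247.9749]), array([296.5139, 272.5622]), array([322.3957, 296.2763]), array([348.4375, 272.7794])]
[array([324.9559, 243.3918]), array([298.79  , 268.1761]), array([324.7231, 292.0762]), array([350.9183, 268.3952])]
nogo [0.4857 0.0887 0.068 ]
```

Emit:
drive_tool(series=[1,2,0,20,0,0,0,1,0,0,30,0,0,0,1,0,0,28,0,0,0,1,0,0,18,0,0,0,1,0,0,0,0,0,0,-1,0,0,0,0,0,0,-1,0,0,0,0,0,0,-1,0,0,0,0,0,0,-1,0,0,0,0,0,0,-1,0,0,0,0,0,0,-1,0,0,0,0,0,0], force=60)

```text
t: 4.05
eef_pos: [0.4822, 0.0881, 0.1131]
tool_rot: [0.0, 0.988, 0.151, 0.001]
contact_force: [-1.5, -0.7, 6.1]
gripper_width: 0.334
```

Emit:
drive_tool(series=[-1,0,0,-10,0,0,0,-1,0,0,-25,0,0,0,-1,0,0,-28,0,0,0,-1,5,20,0,0,0,0,-1,8,40,0,0,0,0,-1,8,40,0,0,0,0,-1,8,40,0,0,0,0,-1,8,40,0,0,0,0,-1,8,40,0,0,0,0,-1,5.5,21.5,0,0,0,0,-1,0,0,0,0,0,0,-1,0,0,0,0,0,0])

```text
t: 5.55
eef_pos: [0.6016, -0.1252, 0.1752]
tool_rot: [-0.001, 0.988, 0.152, -0.0]
contact_force: [0.6, 0.1, -2.7]
gripper_width: 0.338
```

```bash
python3 - <<'E'
from h import *
np.set_printoptions(precision=4,suppress=True)
c=snap('wrist','w4');o=bot.get_obs(); print(o['eef_pos'],o['tool_rot'],o['contact_force'],o['gripper_width'])
s=snap('scene','s4'); t=snap('top','t4')
print([proj('w4',p) for p in([.603,-.1285,.05],[.603,-.1285,.083])],[proj('s4',p) for p in([.603,-.1285,.05],[.603,-.1285,.083])])
a=cv2.resize(s['pixels'][130:280,160:310],(600,600),interpolation=3)
b=cv2.resize(c['pixels'][150:450,220:320+100],(400,600),interpolation=3)
cv2.imwrite('pics/c4.png',np.hstack([a,b])[:, :1000]); cv2.imwrite('pics/c4.png',cv2.resize(np.hstack([a,b]),(800,480)))
E
```

```text
[ 0.6016 -0.1251  0.1752] [-0.0006  0.9883  0.1525 -0.0003] [-0.0983  0.3098 -3.1732] 0.3343106223645968
[array([329.357 , 241.6706]), array([330.0041, 256.8288])] [array([240.5202, 247.7661]), array([238.1413, 231.135 ])]
```

View pics/c4.png

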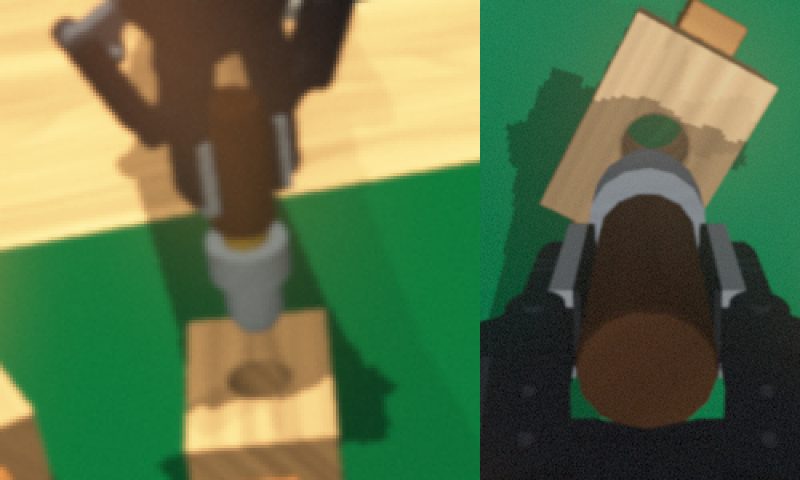

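In the scene crop the bore is at (260,377) and the gauge hangs plumb above it, about 3 mm toward +y. The wrist crop confirms the bore (its predicted pixel matches) and shows the handle-top disc at about (648,370).

```bash
python3 - <<'E'
from h import *
from scipy.spatial.transform import Rotation as R
np.set_printoptions(precision=4,suppress=True)
print('top',atz('w4',325,381,.202))
M=R.from_quat(np.array([-0.0006,0.9883,0.1525,-0.0003])[[1,2,3,0]]).as_matrix();print(M)
# far edge of no-go lower rim observed v=243.7,u=325; upper rim (z .130) v=150+168/1.6=255
for z,v in((.112,243.7),(.130,255)): print(z,atz('w4',325,v,z)-M[:,0]*.019)
print('bore far edge',atz('w4',329.4,221.2,.05)-M[:,0]*.0155)
E
```

```text
top [ 0.6027 -0.1251  0.202 ]
[[ 0.9535  0.3014 -0.0008]
 [ 0.3014 -0.9535  0.0011]
 [-0.0004 -0.0013 -1.    ]]
0.112 [ 0.601  -0.1257  0.112 ]
0.13 [ 0.6008 -0.1258  0.13  ]
bore far edge [ 0.6029 -0.1285  0.05  ]
```

Emit:
drive_tool(series=[-1,0.6,3.3,0,0,0,0,-1,0,0,14,0,0,0,-1,0,0,12,0,0,0,-1,0,0,6,0,0,0,-1,0,0,5,0,0,0,-1,0,0,0,0,0,0])

```text
t: 6.45
eef_pos: [0.6035, -0.1301, 0.1379]
tool_rot: [-0.0, 0.988, 0.151, -0.0]
contact_force: [0.3, -0.6, -2.8]
gripper_width: 0.335
```

Emit:
drive_tool(series=[-1,0,-1.4,0,0,0,0,-1,0,0,5,0,0,0,-1,0,0,5,0,0,0,-1,0,0,0,0,0,0])

```text
t: 6.95
eef_pos: [0.6028, -0.1289, 0.1276]
tool_rot: [-0.0, 0.988, 0.151, -0.001]
contact_force: [-0.4, 0.4, -3.7]
gripper_width: 0.338
```

Emit:
drive_tool(series=[-1,0,0,4,0,0,0,-1,0,0,4,0,0,0,-1,0,0,3,0,0,0,-1,0,0,0,0,0,0])

```text
t: 7.45
eef_pos: [0.6031, -0.1288, 0.117]
tool_rot: [-0.0, 0.988, 0.151, -0.0]
contact_force: [-0.0, 0.3, -2.4]
gripper_width: 0.338
```

Emit:
drive_tool(series=[-1,0,0,2,0,0,0,-1,0,0,1,0,0,0,-1,0,0,1,0,0,0,-1,0,0,0,0,0,0])

```text
t: 7.95
eef_pos: [0.6033, -0.1288, 0.1133]
tool_rot: [0.0, 0.988, 0.151, 0.0]
contact_force: [-0.5, -0.1, -3.6]
gripper_width: 0.339
```

Emit:
drive_tool(series=[-1,0,0,0.6,0,0,0,-1,0,0,0.6,0,0,0,-1,0,0,0,0,0,0])

```text
t: 8.32
eef_pos: [0.6035, -0.1288, 0.1132]
tool_rot: [0.0, 0.988, 0.151, 0.0]
contact_force: [-3.6, 0.3, 5.8]
gripper_width: 0.338
```

Emit:
drive_tool(series=[-1,0,0,0.4,0,0,0,-1,0,0,0,0,0,0])

```text
t: 8.57
eef_pos: [0.6035, -0.1288, 0.1132]
tool_rot: [0.0, 0.988, 0.151, 0.0]
contact_force: [-5.5, 1.3, 10.7]
gripper_width: 0.334
```

Emit:
drive_tool(series=[-1,-0.6,0,0,0,0,0,-1,0,0,0,0,0,0,-1,0,0,0,0,0,0,-1,0,0,0,0,0,0])

```text
t: 9.07
eef_pos: [0.6034, -0.1288, 0.1132]
tool_rot: [0.0, 0.988, 0.151, 0.001]
contact_force: [-3.0, 0.6, 8.2]
gripper_width: 0.335
```

```bash
python3 - <<'E'
from h import *
s=snap('scene','s5')['pixels']; w=snap('wrist','w5')['pixels']
a=cv2.resize(s[130:280,160:310],(480,480),interpolation=3);b=cv2.resize(w[150:450,220:420],(320,480),interpolation=3)
cv2.imwrite('pics/c5.png',np.hstack([a,b])); print(bot.get_obs()['contact_force'])
E
```

```text
[-2.63141587  1.39714259  7.52504824]
```

View pics/c5.png

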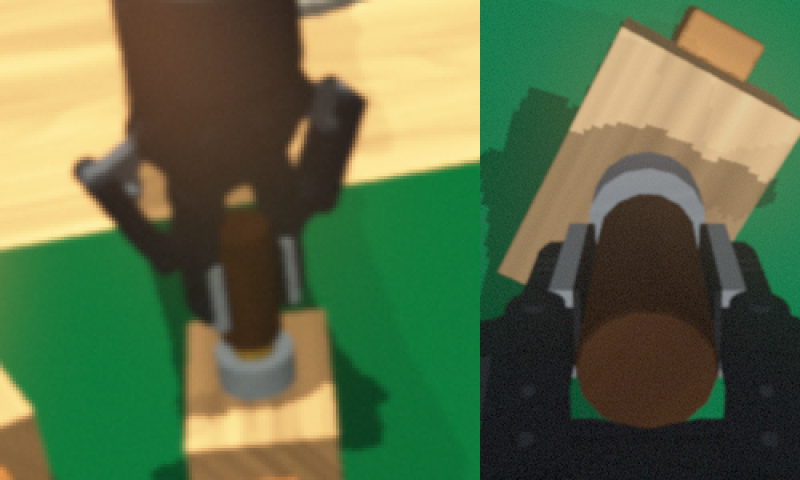

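The crops show the no-go section sitting flat on the block's mouth (scene crop about (255,375)), with the go section fully inside. Now I'll hold about 10 N for a clean second.

Emit:
drive_tool(series=[-1,-0.3,0,0.3,0,0,0,-1,0,0,0,0,0,0,-1,0,0,0,0,0,0,-1,0,0,0,0,0,0,-1,0,0,0,0,0,0,-1,0,0,0,0,0,0,-1,0,0,0,0,0,0,-1,0,0,0,0,0,0,-1,0,0,0,0,0,0,-1,0,0,0,0,0,0])

```text
t: 10.42
eef_pos: [0.6033, -0.1289, 0.1132]
tool_rot: [0.0, 0.988, 0.151, 0.001]
contact_force: [-1.6, 1.5, 9.3]
gripper_width: 0.339
```

Emit:
drive_tool(series=[-1,0,0,-1,0,0,0,0.2,0,0,0,0,0,0,1,0,0,0,0,0,0,1,0,0,0,0,0,0,1,0,0,0,0,0,0,1,0,0,-10,0,0,0,1,0,0,-30,0,0,0,1,0,0,-40,0,0,0,1,0,0,-40,0,0,0,1,0,0,0,0,0,0,1,0,0,0,0,0,0])

```text
t: 11.8
eef_pos: [0.6021, -0.1291, 0.2324]
tool_rot: [0.0, 0.988, 0.151, -0.0]
contact_force: [-0.8, 1.2, -0.7]
gripper_width: 0.997
```

```bash
python3 - <<'E'
from h import *
s=snap('scene','s6')['pixels']; w=snap('wrist','w6')['pixels']
cv2.imwrite('pics/c6.png',np.hstack([cv2.resize(s[100:340,160:480],(400,300)),cv2.resize(w,(400,300))])); print(bot.get_obs()['contact_force'])
print(proj('w6',[.603,-.1285,.14]),proj('s6',[.603,-.1285,.14]))
E
```

```text
[-0.61106112 -0.09707223 -0.39500374]
[324.08095297 255.51271547] [233.68675402 199.99186374]
```

View pics/c6.png

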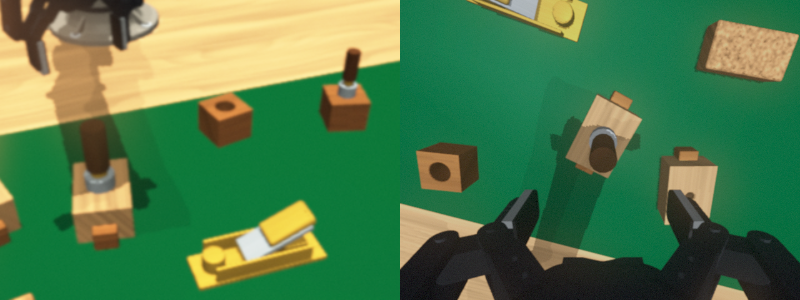

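The gauge stands upright in the bore, with its handle top at about (603,158) in the wrist half, matching the prediction. The small gauge is still in its stand, the plane hasn't moved, and the gripper is clear.

```bash
python3 -c "from station import bot; bot.hand_in(); print(bot.get_obs()['t'])"
```

```text
the job is handed in; nothing more can be done
the job is handed in; nothing more can be done
```

The large gauge's go section went fully into the wide bore, and the no-go section was refused at the mouth. I then let go and handed the job in at about 12 s on the robot's clock.

- **Insertion:** the gauge went down the bore with no contact force until the no-go section met the mouth. That was at the same tool height (113 mm) at which it had rested in its stand.
- **Press:** I pressed down at 7.5 to 10.7 N for about 1.9 s, the last 1.25 s in one unbroken hold that ended at 9.3 N. The gauge did not sink any further.
- **Sideways force:** it reached 5.5 N early in the press because the tool was slightly off centre. I shifted the tool by under 1 mm and it fell to about 2 N.
- **Last checks:** the final pictures show the gauge standing upright in the bore, the small gauge in its stand, the plane apparently unmoved (judged by eye) and the open gripper well clear. No check failed. Different measurements of the same position disagreed by 1–3 mm, which the gauge's taper took up.

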